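Put the inspection gauges back in their fitted tray

ROBOT

A 6-joint arm with a two-finger parallel gripper is mounted at the origin on a cart in front of the work surface, level with it; the furniture and walls round the work are solid. World frame = base frame: x ahead of the robot, y to its left, z up, the work surface at z = 0. Lengths are in m, angles in rad, forces in N, time in s.
With the tool pointing down it reaches from about 0.35 to 1 m from the base axis. Payload 7.1 kg.
Tool frame: the origin (TCP) lies at the very end of the fingers, on their centre line; the grasp point (between the pads) lies 19 mm behind it (manip.pinch_z is the distance from the TCP to the grasp point, in m); z points along the fingers, y is the line along which they close (so a half turn about z gives the same grasp; the last joint's range is limited). The gripper opens to 85 mm and grips with 20 to 120 N. Pads are 22 mm wide; open, the fingers measure 114 mm over their backs; the gripper's body (76 mm by 85 mm) begins 54 mm behind the grasp point. The pads swing forward as they close: fully open they stand 13 mm farther back than shut.
Start: joints at [1.191, 0.423, 1.63, -0, 1.089, -0.019], TCP at [0.221, 0.585, 0.231] pointing down, gripper open.
Joint ranges: [-3, 3], [-0.9, 2.11], [0.09, 2.58], [-1.31, 4.45], [0.11, 2.69], [-2.54, 2.54]. Speed limits (rad/s): [2.39, 2.39, 3.01, 3.14, 3.14, 3.14].

INTERFACE

Orientations are given as a unit quaternion [w, x, y, z].
In Python, from bench import manip gives the robot as it stands.
- The arm moves only by the shell command python3 -m creep 'ROWS'. ROWS is JSON, a list of rows, each an object with "offset": the shift along the tool's x, y, z in m, a list of three; "dr": the turn, a rotation vector about the tool's x, y, z in rad, a list of three; "gripper": the finger opening in m, from 0 to 0.0854. In form: [{"offset": [x, y, z], "dr": [ax, ay, az], "gripper": gripper}, ...]. A call has 1 to 5 rows; each row is the pose to reach, as a shift and turn from the pose commanded when the call began, along the tool's axes at that moment; what a row does not reach only later rows make up. A row lasts 1/8 s, in which the tool goes at most 62.5 mm and 10.7 degrees, less where a joint would pass 70% of its speed; a pose out of reach is approached as far as the arm can. A call with a gripper value outside its range is refused whole. The fingers move at their own pace and stop on an object; the grip force is fixed at half the most. Time passes only in rows, so rows that repeat a pose let the fingers close. It gives the time, the measured TCP pose, the force, the opening and the grip force at its end, in the units of the state.
- manip.get_state(): the state, without advancing time (a new reading comes with each control period).
- manip.get_image(name): name is "scene" or "side" or "wrist"; returns the picture (400x640x3 uint8, blue, green, red); there is no depth.
- manip.camera_info(name): a dict with "mtx" (3x3 intrinsics, pixels), "k1" (the pictures are not rectified: a ray, as slopes to the right and down, at radius r is drawn at 1 + k1 r^2 times it, then the intrinsics apply), "camera_from_world" (4x4, takes a point from world to camera coordinates); the wrist camera has in their place "T_tool_cam" (4x4, takes a point from camera to tool coordinates, whose origin is the TCP and whose axes are the flange's). Camera axes: x right, y down, z forward; pixel columns grow to the right and rows downward; lengths in m; the calibration is good to about 2 mm. A picture is of the moment at which its call begins: read the wrist's pose just before it. camera_info takes no time and is no camera call.
- manip.close_job(): hands the job in; it is judged then, once.
Trained networks look in the newest picture that a camera, given by its name, has taken for a name from the list of things; names that differ only in an ending like _2 or _b are one class to them, and where a whole thing is asked for, a point or a joint stands for the part that bears it (a point fixed in the world has none). Each returns a list of dicts, best first, with "confidence" (0 to 1); they miss things now and then, are a little off and sometimes report something else, mostly with a low value. They report only what shows in the picture. A call takes as long as a camera call. They do not tell look-alikes from the thing itself.
- manip.silhouettes(name, camera): "region" (400x640 bool, what is visible of it) and "extent" ([left, top, right, bottom] in pixels, round what is visible of it).
The state is a dict: "time": time; "joint_pos": joint angles; "dq": joint speeds; "joint_torque": joint torques, N m; "eef_pos": TCP position; "eef_rot": TCP orientation; "wrist_force": force on the tool from outside, world axes, zero at the start; "wrist_torque": the same for the moment, N m; "finger_gap": finger opening in m; "grip_force": force on a finger pad.
Only numpy, scipy, OpenCV 4.12 (cv2) and the standard library are available. Lean on these libraries where they do the work, as an engineer would, in place of code of your own. Each camera call takes 0.05 s, during which the arm holds its last target. There are 200 camera calls.

TASK

The check of the turned parts is finished: put the four gauges (the dial indicator, the plug gauge, the large black setting ring and the small steel setting ring) back in the blue gauge tray, each lying flat on the yellow floor of the cut-out that has its own outline and size. Set them down, do not drop them, and leave the two turned bushes standing where they are.

Things in the scene. Friction and masses are not known exactly. Their poses are not given: they have to be found in the camera images.
- dial_indicator: Dial indicator on its back, 0.17 kg: round light-grey dial, 58 mm across, 22 mm thick, plumb sides, with a straight 8 mm stem (axis 9 mm up); 97 mm long in all. Origin: middle of its length, underside; z up; dial centre at x = +20 mm, stem points to its -x and ends at x = -48 mm. Take it across the dial, along its y.
- plug_gauge: Plug gauge lying down: bright steel double-ended rod, 98 mm long (along its y), 14 mm thick and high, 0.09 kg. Either way round will do. Origin: middle of its length, on its underside; z up.
- large_ring: Large setting ring lying flat: dark grey to black, 42 mm outside diameter, 14 mm high, 0.08 kg; grip it on the outside. Origin: centre of its underside; z up.
- small_ring: Small setting ring lying flat: light grey steel, 30 mm outside diameter, 12 mm high, 0.05 kg, lower and wider than the bushes; grip it on the outside. Origin: centre of its underside; z up.
- brass_bush: Turned bush, brass coloured, standing upright: 18 mm diameter, 22 mm high. A finished part, not a gauge: stays where it is. Origin: centre of its underside.
- steel_bush: Turned bush, light grey steel, standing upright: 20 mm diameter, 26 mm high. A finished part, not a gauge: stays where it is. Origin: centre of its underside.
- insert_dial: Fixed in the shallow blue tray (rim 18 mm above desk): charcoal insert 92 (x) x 126 (y) x 14 mm with yellow bottom layer. Origin: centre of underside, 3 mm above desk. Cut-out 8 mm deep, floor 6 mm above origin, edge chamfered 2 mm: keyhole, 70 mm round centred at y = +20 mm and 22 mm wide stem channel to y = -55 mm. Seated indicator: origins in line, stem to the insert's -y.
- insert_plug: Fixed in the shallow blue tray (rim 18 mm above desk): charcoal insert 92 (x) x 126 (y) x 14 mm with yellow bottom layer. Origin: centre of underside, 3 mm above desk. Cut-out 8 mm deep, floor 6 mm above origin, edge chamfered 2 mm: straight slot 26 (x) by 110 mm (y), centred, with finger notches 30 mm wide at mid-length reaching to x = +/-34 mm. Seated gauge: along y, origins in line.
- insert_large_ring: Fixed in the shallow blue tray (rim 18 mm above desk): charcoal insert 92 (x) x 126 (y) x 14 mm with yellow bottom layer. Origin: centre of underside, 3 mm above desk. Cut-out 8 mm deep, floor 6 mm above origin, edge chamfered 2 mm: the larger round one, 54 mm diameter, centred, with finger notches 28 mm wide reaching to y = +/-48 mm.
- insert_small_ring: Fixed in the shallow blue tray (rim 18 mm above desk): charcoal insert 92 (x) x 126 (y) x 14 mm with yellow bottom layer. Origin: centre of underside, 3 mm above desk. Cut-out 8 mm deep, floor 6 mm above origin, edge chamfered 2 mm: the smaller round one, 42 mm diameter, centred, with finger notches 26 mm wide reaching to y = +/-42 mm.
Things that resemble listed ones, but are neither listed nor needed, are in the scene too. Leave any turquoise look-alike of the large_ring alone.

How it is judged:
At the end, for the whole second after the job is handed in: Each gauge lies flat (0.12 rad) in its own cut-out: origin within 12 mm of its insert's seen from above and under 9 mm above it; indicator and plug gauge along the insert's y within 0.25 rad; all at rest; both bushes upright, within 15 mm of their places (horizontal distance between dial_indicator and insert_dial below 0.012 m and z of dial_indicator in the frame of insert_dial below 0.009 m and angle between each of dial_indicator, plug_gauge, large_ring, small_ring's own z axis and vertical below 0.12 rad and angle between the x axis of dial_indicator and the y axis of insert_dial, either way round below 0.25 rad and linear speed of each of dial_indicator, plug_gauge, large_ring, small_ring below 0.02 m/s and angular speed of each of dial_indicator, plug_gauge, large_ring, small_ring below 0.2 rad/s and horizontal distance between plug_gauge and insert_plug below 0.012 m and z of plug_gauge in the frame of insert_plug below 0.009 m and angle between the y axis of plug_gauge and the y axis of insert_plug, either way round below 0.25 rad and horizontal distance between large_ring and insert_large_ring below 0.012 m and z of large_ring in the frame of insert_large_ring below 0.009 m and horizontal distance between small_ring and insert_small_ring below 0.012 m and z of small_ring in the frame of insert_small_ring below 0.009 m and distance of each of brass_bush, steel_bush from where it was at the start of the episode below 0.015 m and angle between each of brass_bush, steel_bush's own z axis and vertical below 0.2 rad); the robot touches nothing.
It fails at once if a gauge is dropped (falls free faster than 0.6 m/s, as from about 2 cm) ((contact force between the fingers and dial_indicator below 0.05 N and linear speed of dial_indicator above 0.6 m/s) or (contact force between the fingers and plug_gauge below 0.05 N and linear speed of plug_gauge above 0.6 m/s) or (contact force between the fingers and large_ring below 0.05 N and linear speed of large_ring above 0.6 m/s) or (contact force between the fingers and small_ring below 0.05 N and linear speed of small_ring above 0.6 m/s)).
It fails at once if a bush is pushed more than 15 mm from its place (distance of any of brass_bush, steel_bush from where it was at the start of the episode above 0.015 m).
It also fails if it takes over 99 s, if anything falls off the work surface, if the arm or the gripper's body presses on something with over 40 N, if the wrist force passes 120 N, or if a joint passes its speed limit or range.

## Working session

There is one attempt and no reset: what is moved stays moved. The work goes in short steps, Python scripts to look and compute and a shell command to move; the robot and the scene stay as the last step left them, time stands still between calls to the robot, and variables do not carry over. Pictures are saved under pics/ and viewed, at most 14 in all, crops included, and the job is handed in when it is done.

```bash
ls; mkdir -p pics
python3 - <<'E'
from bench import manip
import cv2,numpy as np
np.set_printoptions(precision=4,suppress=True)
s=manip.get_state();print(s['time'],s['eef_pos'],s['eef_rot'],s['finger_gap'],manip.pinch_z)
for c in['scene','side','wrist']:
    cv2.imwrite(f'pics/{c}0.png',manip.get_image(c)); print(c,manip.camera_info(c))
E
```

```text
pics
0.0 [0.2204 0.5842 0.2305] [-0.0002  0.1794  0.9838 -0.0008] 0.08550363391484228 0.0187
scene {'mtx': array([[509.7524,   0.    , 329.0054],
       [  0.    , 509.7524, 185.8832],
       [  0.    ,   0.    ,   1.    ]]), 'k1': -0.12555817019290832, 'camera_from_world': array([[-0.7148, -0.699 ,  0.0222,  0.4389],
       [-0.4313,  0.4156, -0.8008,  0.2049],
       [ 0.5505, -0.582 , -0.5986,  0.8809],
       [ 0.    ,  0.    ,  0.    ,  1.    ]])}
side {'mtx': array([[476.3093,   0.    , 322.3902],
       [  0.    , 476.3093, 197.2995],
       [  0.    ,   0.    ,   1.    ]]), 'k1': -1.3632107233402257e-05, 'camera_from_world': array([[-0.9998,  0.0153,  0.0135,  0.5208],
       [-0.0028,  0.5536, -0.8328, -0.0268],
       [-0.0202, -0.8327, -0.5534,  1.1551],
       [ 0.    ,  0.    ,  0.    ,  1.    ]])}
wrist {'mtx': array([[287.2763,   0.    , 316.6335],
       [  0.    , 287.2763, 197.3069],
       [  0.    ,   0.    ,   1.    ]]), 'k1': -0.02229169858256882, 'T_tool_cam': array([[ 0.0005, -0.9525, -0.3045,  0.078 ],
       [ 1.    ,  0.0004,  0.0003,  0.0006],
       [-0.0001, -0.3045,  0.9525, -0.1427],
       [ 0.    ,  0.    ,  0.    ,  1.    ]])}
```

View pics/scene0.png

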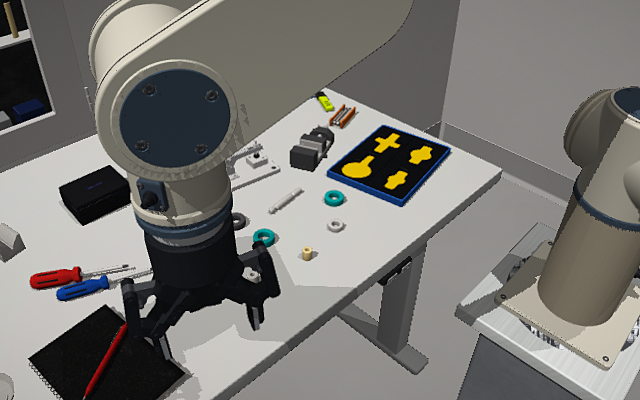

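View pics/side0.png

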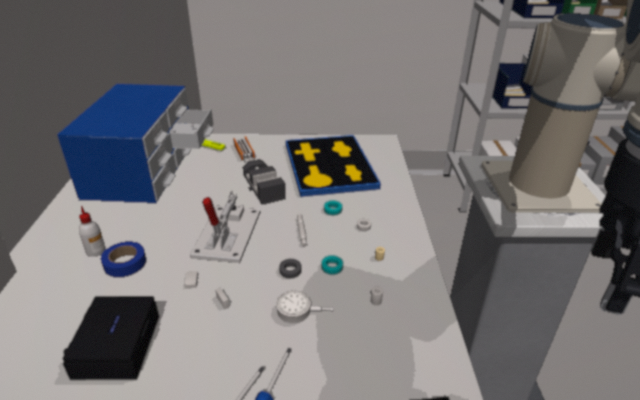

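```bash
cat > h.py <<'E'
from bench import manip
import cv2,numpy as np
from scipy.spatial.transform import Rotation as R
np.set_printoptions(precision=4,suppress=True)
NAMES=['dial_indicator','plug_gauge','large_ring','small_ring','brass_bush','steel_bush','insert_dial','insert_plug','insert_large_ring','insert_small_ring']
def toolpose(s=None):
    s=s or manip.get_state(); T=np.eye(4); T[:3,:3]=R.from_quat(s['eef_rot'],scalar_first=True).as_matrix(); T[:3,3]=s['eef_pos']; return T
def cam(c,T=None):
    i=manip.camera_info(c)
    W=np.linalg.inv(i['camera_from_world']) if c!='wrist' else (toolpose() if T is None else T)@i['T_tool_cam']
    return i,W
def rays(c,px,T=None):
    i,W=cam(c,T); d=np.array([i['k1'],0,0,0])
    n=cv2.undistortPoints(np.float64(px).reshape(-1,1,2),i['mtx'],d).reshape(-1,2)
    return W[:3,3],np.c_[n,np.ones(len(n))]@W[:3,:3].T
def onplane(c,px,z,T=None):
    o,d=rays(c,px,T); return o+d*((z-o[2])/d[:,2])[:,None]
def proj(c,P,T=None):
    i,W=cam(c,T); M=np.linalg.inv(W)
    p,_=cv2.projectPoints(np.float64(P).reshape(-1,1,3),cv2.Rodrigues(M[:3,:3])[0],M[:3,3],i['mtx'],np.array([i['k1'],0,0,0])); return p.reshape(-1,2)
def tri(obs): # obs: list of (o,d): least-squares meeting point + max residual
    A=0;b=0
    for o,d in obs:
        d=d/np.linalg.norm(d);P=np.eye(3)-np.outer(d,d);A=A+P;b=b+P@o
    x=np.linalg.solve(A,b); return x,max(np.linalg.norm(np.cross(x-o,d/np.linalg.norm(d))) for o,d in obs)
E
python3 - <<'E'
from h import *
for c in['scene','side']:
  for n in NAMES:
    for r in manip.silhouettes(n,c):
      if r['confidence']>.3:
        m=r['region'];ys,xs=np.nonzero(m);q=[xs.mean(),ys.mean()]
        print(c,n,round(r['confidence'],2),np.round(q,0),r['extent'],m.sum(),onplane(c,q,.015)[0][:2])
E
```

```text
scene plug_gauge 0.61 [283. 201.] [268.2, 191.3, 303.5, 213.9] 172 [0.5598 0.1925]
scene large_ring 0.66 [239. 220.] [231.5, 212.9, 248.7, 231.2] 197 [0.5749 0.2985]
scene large_ring 0.61 [265. 236.] [250.5, 227.9, 273.3, 246.2] 256 [0.5034 0.2912]
scene large_ring 0.55 [334. 198.] [322.6, 190.4, 342.9, 206.0] 278 [0.4942 0.1082]
scene small_ring 0.5 [335. 225.] [333.7, 216.4, 342.4, 234.3] 168 [0.4307 0.1706]
scene brass_bush 0.56 [307. 253.] [303.2, 245.2, 312.6, 258.2] 92 [0.4129 0.2638]
scene steel_bush 0.53 [253. 277.] [248.8, 272.6, 258.9, 283.0] 119 [0.4364 0.3745]
scene insert_dial 0.57 [360. 164.] [334.9, 147.1, 390.3, 183.9] 1221 [ 0.5384 -0.0255]
scene insert_plug 0.86 [386. 141.] [361.4, 127.2, 416.3, 151.8] 976 [ 0.5615 -0.1493]
scene insert_large_ring 0.59 [420. 153.] [394.6, 136.8, 452.1, 169.9] 1136 [ 0.469  -0.1671]
scene insert_small_ring 0.59 [396. 178.] [370.5, 161.2, 427.9, 196.7] 1383 [ 0.4462 -0.0438]
side dial_indicator 0.68 [296. 307.] [272.7, 292.8, 333.1, 327.3] 1015 [0.5719 0.4053]
side plug_gauge 0.51 [301. 229.] [295.3, 213.8, 305.0, 244.2] 225 [0.567  0
[... 235 characters left out ...]
0 [0.4999 0.1149]
side small_ring 0.67 [364. 225.] [356.4, 220.4, 373.2, 227.1] 146 [0.4377 0.1757]
side steel_bush 0.57 [376. 296.] [371.8, 285.3, 382.1, 302.4] 188 [0.4339 0.3797]
side steel_bush 0.46 [290. 268.] [279.8, 254.7, 302.7, 280.2] 398 [0.585  0.3105]
side insert_dial 0.87 [316. 175.] [296.0, 160.8, 337.0, 190.6] 1025 [ 0.5362 -0.0238]
side insert_dial 0.5 [342. 148.] [321.4, 134.8, 368.5, 161.6] 809 [ 0.4669 -0.1664]
side insert_plug 0.91 [307. 151.] [290.6, 140.0, 326.9, 165.8] 816 [ 0.5597 -0.1491]
side insert_large_ring 0.8 [342. 148.] [321.2, 133.7, 364.0, 161.0] 771 [ 0.4672 -0.1665]
side insert_small_ring 0.58 [353. 172.] [326.1, 157.9, 377.5, 187.3] 1029 [ 0.4454 -0.0394]
```

Side view: dial indicator (296,307), plug gauge (301,229), black ring (290,269), small steel ring (364,225), brass bush (380,254) and steel bush (376,296). There are turquoise look-alikes at (332,265) and (333,208), which I'll leave alone. The tray is around (330,163). Next I'll move the wrist over the gauges.

```bash
cat >> h.py <<'E'
def plan(p,yaw_y=None):
    "offset and turn (tool axes) to TCP p pointing down with tool y along world angle yaw_y (deg, mod 180)"
    T=toolpose(); print('at',T[:3,3],'tool y deg',np.degrees(np.arctan2(T[1,1],T[0,1])).round(1),'j6',manip.get_state()['joint_pos'][5].round(2))
    print('offset',T[:3,:3].T@(np.array(p)-T[:3,3]))
    y=T[:3,1]; a=np.degrees(np.arctan2(y[1],y[0])); k=0 if yaw_y is None else (yaw_y-a+90)%180-90
    Rz=R.from_euler('z',k,degrees=True).as_matrix()
    x=np.array([T[0,0],T[1,0],0]);x/=np.linalg.norm(x);z=np.array([0,0,-1.]);D=Rz@np.c_[x,np.cross(z,x),z]
    print('dr',R.from_matrix(T[:3,:3].T@D).as_rotvec())
def see(tag,names=NAMES,c='wrist',z=.01,save=True,minc=.3):
    T=toolpose(); im=manip.get_image(c); cv2.imwrite(f'pics/{tag}.png',im); out={}
    for n in names:
        for r in manip.silhouettes(n,c):
            if r['confidence']>minc:
                m=r['region'];ys,xs=np.nonzero(m);q=np.array([xs.mean(),ys.mean()])
                out.setdefault(n,[]).append((q,m)); print(n,round(r['confidence'],2),q.round(0),np.round(r['extent']),onplane(c,q,z,T)[0][:2])
    np.save(f'pics/{tag}.npy',dict(T=T,o=out),allow_pickle=True)
E
python3 -m creep '[{"offset":[-0.05,-0.02,-0.06],"dr":[0,0,0],"gripper":0.085},{"offset":[-0.1,-0.04,-0.1],"dr":[0,0,0],"gripper":0.085},{"offset":[-0.155,-0.06,-0.1],"dr":[0,0,0],"gripper":0.085},{"offset":[-0.21,-0.08,-0.1],"dr":[0,0,0],"gripper":0.085},{"offset":[-0.26,-0.1,-0.1],"dr":[0,0,0],"gripper":0.085}]'
python3 -m creep '[{"offset":[-0.05,-0.02,0],"dr":[0,0,0],"gripper":0.085},{"offset":[-0.08,-0.03,0],"dr":[0,0,0],"gripper":0.085},{"offset":[-0.08,-0.03,0],"dr":[0,0,0],"gripper":0.085},{"offset":[-0.08,-0.03,0],"dr":[0,0,0],"gripper":0.085}]'
python3 - <<'E'
from h import *
see('w1',NAMES[:6])
E
```

```text
time: 1.78
eef_pos: [0.4286, 0.3994, 0.332]
eef_rot: [0.0, 0.179, 0.984, 0.001]
wrist_force: [0.6, 1.5, 0.5]
finger_gap: 0.0849
grip_force: 0.0
time: 2.28
eef_pos: [0.491, 0.3446, 0.3312]
eef_rot: [-0.0, 0.18, 0.984, -0.0]
wrist_force: [0.5, -0.3, -0.2]
finger_gap: 0.0846
grip_force: 0.0
dial_indicator 0.56 [366. 190.] [350. 153. 386. 210.] [0.5744 0.4021]
plug_gauge 0.97 [245. 229.] [217. 221. 269. 241.] [0.5675 0.1816]
large_ring 0.98 [290. 177.] [277. 167. 303. 192.] [0.5077 0.2919]
large_ring 0.83 [313. 216.] [301. 203. 325. 230.] [0.5864 0.3019]
large_ring 0.68 [188. 211.] [175. 196. 202. 225.] [0.5011 0.1034]
small_ring 0.49 [203. 164.] [195. 154. 210. 175.] [0.4373 0.1667]
brass_bush 0.61 [251. 129.] [245. 126. 259. 138.] [0.4146 0.2625]
steel_bush 0.71 [323. 115.] [315. 106. 326. 124.] [0.4347 0.3767]
```

```bash
python3 -m creep '[{"offset":[-0.018,-0.055,0],"dr":[0,0,0],"gripper":0.085},{"offset":[-0.036,-0.11,0],"dr":[0,0,0],"gripper":0.085},{"offset":[-0.054,-0.165,0],"dr":[0,0,0],"gripper":0.085},{"offset":[-0.06,-0.2,0],"dr":[0,0,0],"gripper":0.085},{"offset":[-0.06,-0.2,0],"dr":[0,0,0],"gripper":0.085}]'
python3 - <<'E'
from h import *
see('w2')
E
python3 -m creep '[{"offset":[-0.018,-0.055,0],"dr":[0,0,0],"gripper":0.085},{"offset":[-0.036,-0.11,0],"dr":[0,0,0],"gripper":0.085},{"offset":[-0.05,-0.15,0],"dr":[0,0,0],"gripper":0.085},{"offset":[-0.05,-0.15,0],"dr":[0,0,0],"gripper":0.085},{"offset":[-0.05,-0.15,0],"dr":[0,0,0],"gripper":0.085}]'
python3 - <<'E'
from h import *
see('w3',NAMES[6:])
a=cv2.imread('pics/w2.png');b=cv2.imread('pics/w3.png')
cv2.imwrite('pics/w23.png',np.vstack([a[60:330],b[60:330]]))
E
```

```text
time: 3.25
eef_pos: [0.4765, 0.1344, 0.3316]
eef_rot: [0.0, 0.181, 0.984, -0.0]
wrist_force: [-0.1, -0.1, 0.1]
finger_gap: 0.0854
grip_force: 0.0
dial_indicator 0.69 [492. 154.] [474. 119. 513. 172.] [0.5747 0.4036]
plug_gauge 0.71 [363. 195.] [335. 181. 386. 209.] [0.5666 0.185 ]
large_ring 0.9 [304. 175.] [291. 162. 320. 188.] [0.4993 0.1032]
large_ring 0.79 [433. 182.] [419. 170. 446. 197.] [0.5862 0.3016]
large_ring 0.64 [415. 139.] [401. 128. 430. 157.] [0.5076 0.2912]
small_ring 0.47 [325. 126.] [312. 116. 335. 135.] [0.4366 0.1642]
brass_bush 0.59 [383.  88.] [375.  83. 390.  95.] [0.4149 0.2656]
steel_bush 0.55 [459.  72.] [445.  59. 468.  81.] [0.4344 0.3802]
insert_dial 0.7 [243. 220.] [199. 183. 288. 256.] [ 0.5353 -0.0249]
insert_plug 0.72 [182. 252.] [143. 214. 221. 290.] [ 0.554  -0.1568]
insert_large_ring 0.94 [152. 213.] [110. 172. 198. 248.] [ 0.4672 -0.1682]
insert_small_ring 0.64 [210. 176.] [163. 135. 258. 217.] [ 0.4443 -0.0419]
time: 4.42
eef_pos: [0.4708, -0.0216, 0.3313]
eef_rot: [-0.0, 0.18, 0.984, 0.0]
wrist_force: [-0.5, -0.2, 0.5]
finger_gap: 0.0849
grip_force: 0.0
insert_dial 0.86 [329. 193.] [284. 153. 377. 235.] [ 0.5368 -0.024 ]
insert_dial 0.43 [525. 153.] [510. 141. 539. 164.] [0.5858 0.2999]
insert_plug 0.85 [266. 229.] [220. 187. 309. 268.] [ 0.5599 -0.1501]
insert_large_ring 0.62 [234. 185.] [190. 145. 286. 224.] [ 0.4676 -0.1667]
insert_small_ring 0.85 [299. 145.] [250. 102. 349. 191.] [ 0.4446 -0.0408]
```

View pics/w23.png

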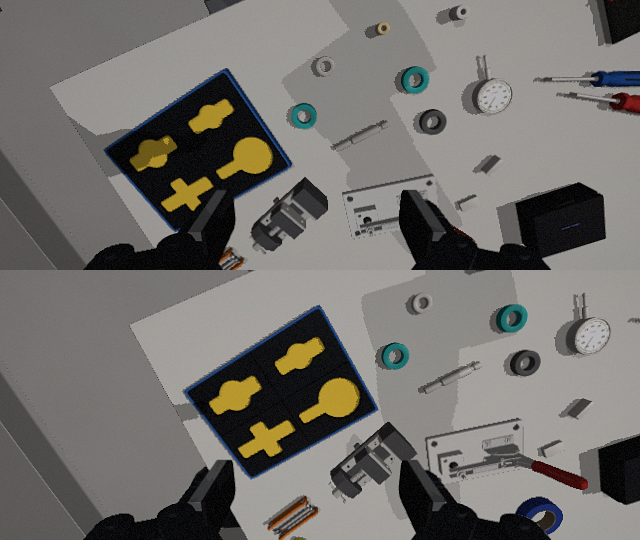

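The wrist views confirm each item. In the lower picture the keyhole is at (332,402), the plug cross at (266,440), the larger round cut-out at (235,396) and the smaller at (300,356). The black ring (525,363) is clearly distinct from the turquoise ones at (512,318) and (395,356).

```bash
cat > m.py <<'E'
from h import *
D={k:np.load(f'pics/{k}.npy',allow_pickle=True).item() for k in['w1','w2']}
def R1(k,q): o,d=rays('wrist',[q],D[k]['T']); return o,d[0]
for n in NAMES[:6]:
    for q1,_ in D['w1']['o'].get(n,[]):
        # partner: nearest on plane z=.01
        a=onplane('wrist',q1,.01,D['w1']['T'])[0]
        c=[q for q,_ in D['w2']['o'].get(n,[]) if np.linalg.norm(onplane('wrist',q,.01,D['w2']['T'])[0]-a)<.03]
        if c: print(n,*tri([R1('w1',q1),R1('w2',c[0])]))
# yellow cut-outs in w2,w3
W={}
for k in['w2','w3']:
    T=np.load(f'pics/{k}.npy',allow_pickle=True).item()['T']; im=cv2.imread(f'pics/{k}.png').astype(int)
    m=((im[...,2]>1.6*im[...,0]+30)&(im[...,1]>1.4*im[...,0]+20)).astype(np.uint8); m[:,420:]=0; m[300:]=0
    N,l,s,c=cv2.connectedComponentsWithStats(m)
    for i in range(1,N):
        if s[i,4]<300: continue
        ys,xs=np.nonzero(l==i); P=onplane('wrist',np.c_[xs,ys],.009,T)[:,:2]
        (cx,cy),(w,h),a=cv2.minAreaRect((P*1000).astype(np.float32))
        print(k,c[i].round(0),s[i,4],P.mean(0),'rect',round(cx/1000,4),round(cy/1000,4),round(w),round(h),round(a,1)); W.setdefault(k,[]).append((T,c[i],P.mean(0)))
for T,c,p in W['w2']:
    T3,c3,p3=min(W['w3'],key=lambda e:np.linalg.norm(e[2]-p))
    o,d=rays('wrist',[c],T);o3,d3=rays('wrist',[c3],T3); print('tri cutout',*tri([(o,d[0]),(o3,d3[0])]))
# long things: silhouettes as rects
for k in D:
  for n,z in[('plug_gauge',.007),('dial_indicator',.022)]:
    q,mk=D[k]['o'][n][0]; ys,xs=np.nonzero(mk); P=onplane('wrist',np.c_[xs,ys],z,D[k]['T'])[:,:2]
    (cx,cy),(w,h),a=cv2.minAreaRect((P*1000).astype(np.float32)); v=np.linalg.svd(P-P.mean(0),full_matrices=False)[2][0]
    print(k,n,cx,cy,w,h,a,'pca deg',np.degrees(np.arctan2(v[1],v[0])))
E
python3 m.py
python3 - <<'E'
import cv2,numpy as np
a=cv2.imread('pics/w1.png');cv2.imwrite('pics/w1c.png',cv2.resize(a[90:250,180:430],None,fx=3.2,fy=3.2,interpolation=cv2.INTER_CUBIC))
E
```

```text
dial_indicator [0.5734 0.4019 0.0132] 0.00010047688282234702
plug_gauge [0.5647 0.1846 0.0169] 0.0005269591247936118
large_ring [0.5079 0.2916 0.0085] 2.5075487009910924e-05
large_ring [0.5866 0.3018 0.0092] 9.278682626511918e-05
large_ring [0.5004 0.103  0.0091] 0.0008637714659193019
small_ring [0.4373 0.1642 0.0044] 0.00026949683781130767
brass_bush [0.4147 0.2641 0.0167] 1.990597293201317e-05
steel_bush [0.4342 0.3767 0.0174] 0.0002897507577296419
w2 [211. 176.] 884 [ 0.4454 -0.0422] rect 0.4455 -0.0425 83 41 87.5
w2 [153. 213.] 1030 [ 0.4684 -0.1676] rect 0.4687 -0.1684 53 93 28.9
w2 [248. 218.] 1434 [ 0.5353 -0.0155] rect 0.5302 -0.0243 106 69 78.6
w2 [186. 254.] 1017 [ 0.5594 -0.1511] rect 0.5584 -0.153 64 106 30.4
w3 [299. 145.] 997 [ 0.4454 -0.0412] rect 0.4456 -0.0416 41 85 5.2
w3 [235. 185.] 1207 [ 0.4682 -0.1667] rect 0.4684 -0.1672 94 54 81.5
w3 [334. 190.] 1585 [ 0.5352 -0.0145] rect 0.5438 -0.0211 69 107 30.8
w3 [266. 229.] 1183 [ 0.5602 -0.1501] rect 0.5603 -0.15 105 68 72.0
tri cutout [ 0.4451 -0.0408  0.0118] 1.3940669338335632e-05
tri cutout [ 0.4678 -0.1656  0.0116] 0.00011851127759595929
tri cutout [ 0.5343 -0.0142  0.0118] 8.50383928399721e-05
tri cutout [ 0.5585 -0.1487  0.0123] 0.0003207601012490654
w1 plug_gauge 568.956298828125 180.6873321533203 14.837956428527832 100.69905090332031 6.80706262588501 pca deg -83.26602178826423
w1 dial_indicator 560.3809814453125 394.9107666015625 90.8740463256836 57.039066314697266 22.367645263671875 pca deg 1.912452969269116
w2 plug_gauge 568.0115966796875 182.8203125 16.072021484375 98.18787384033203 7.295090198516846 pca deg -82.87278445419865
w2 dial_indicator 562.3981323242188 392.12030029296875 87.72583770751953 60.928810119628906 27.38861846923828 pca deg 27.91180796467507
```

View pics/w1c.png

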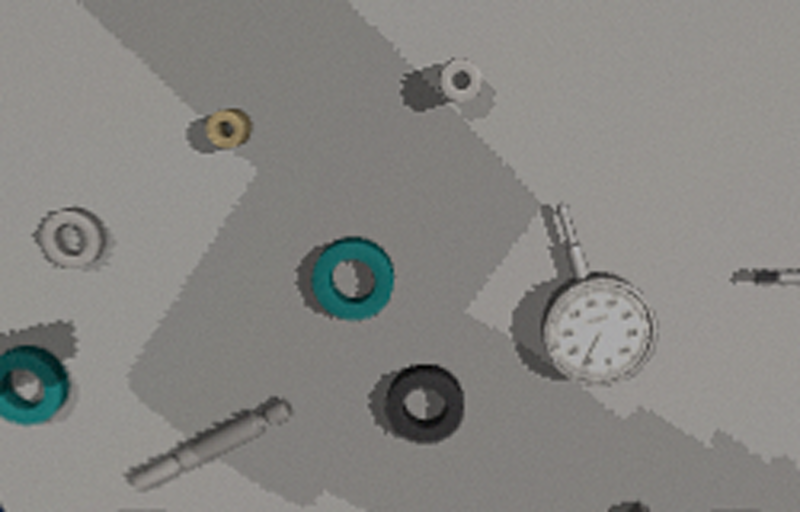

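```bash
python3 - <<'E'
from h import *
T1=np.load('pics/w1.npy',allow_pickle=True).item()['T'];T3=np.load('pics/w3.npy',allow_pickle=True).item()['T']
c=onplane('wrist',[367.5,193],.022,T1)[0];t=onplane('wrist',[355,154.7],.009,T1)[0]
print('dial c',c,'tip',t,'len',np.linalg.norm((c-t)[:2]),'x-axis deg',np.degrees(np.arctan2(*(c-t)[1::-1])))
T2=np.load('pics/w2.npy',allow_pickle=True).item()['T']
c=onplane('wrist',[494,97+60],.022,T2)[0];t=onplane('wrist',[483,57+60],.009,T2)[0]
print('dial c',c,'tip',t,'len',np.linalg.norm((c-t)[:2]),'x-axis deg',np.degrees(np.arctan2(*(c-t)[1::-1])))
for z in(0,-.0065,-.013):
  P=np.array([[x,y,z,1] for x in(-.011,.011) for y in(-.0427,.0427)])@T3.T
  print(z,proj('wrist',P[:,:3],T3).round(0).tolist())
print('vise',onplane('wrist',[[345,275],[400,215],[332,252],[370,220]],.03,T3)[:,:2])
plan([.5645,.183,.10],7)
E
python3 -c "
import cv2;a=cv2.imread('pics/w3.png');cv2.imwrite('pics/w3c.png',cv2.resize(a[200:400,150:490],None,fx=2.3,fy=2.3))"
```

```text
dial c [0.5758 0.4027 0.022 ] tip [0.5111 0.4043 0.009 ] len 0.06464789250058052 x-axis deg -1.354843063659411
dial c [0.5764 0.3999 0.022 ] tip [0.5119 0.4018 0.009 ] len 0.0645985012071901 x-axis deg -1.7242495984178279
0 [[240.0, 270.0], [391.0, 270.0], [237.0, 235.0], [394.0, 235.0]]
-0.0065 [[237.0, 276.0], [393.0, 276.0], [234.0, 240.0], [397.0, 240.0]]
-0.013 [[234.0, 283.0], [397.0, 283.0], [230.0, 246.0], [400.0, 246.0]]
vise [[ 0.6845 -0.0475]
 [ 0.6086  0.075 ]
 [ 0.6332 -0.0537]
 [ 0.5995  0.0257]]
at [ 0.4708 -0.021   0.3313] tool y deg 69.4 j6 -1.28
offset [-0.016   0.2239  0.2313]
dr [ 0.     -0.0001  1.0894]
```

View pics/w3c.png

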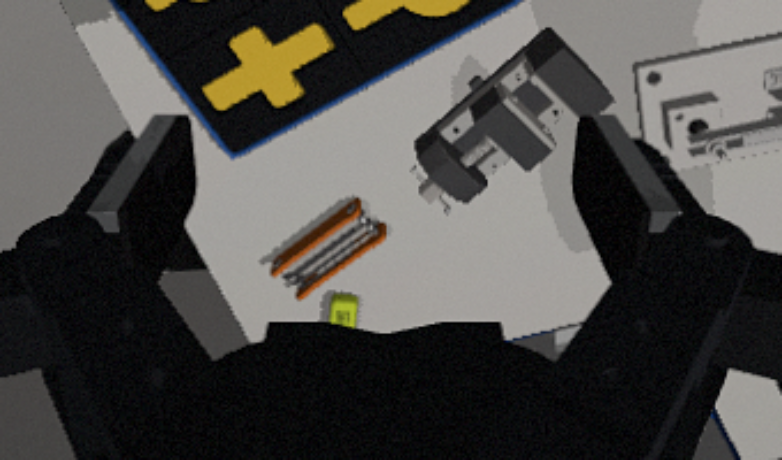

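The open finger tips show at (232,251) and (402,250), so the TCP is at the shut tip and the open tips sit about 13 mm higher. I'll start with the plug gauge, approaching with a partly closed gripper.

```bash
python3 -m creep '[{"offset":[-0.003,0.045,0],"dr":[0,0,0.18],"gripper":0.05},{"offset":[-0.006,0.09,0],"dr":[0,0,0.36],"gripper":0.05},{"offset":[-0.01,0.14,0.03],"dr":[0,0,0.54],"gripper":0.05},{"offset":[-0.013,0.19,0.06],"dr":[0,0,0.72],"gripper":0.05},{"offset":[-0.016,0.224,0.1],"dr":[0,0,0.9],"gripper":0.05}]'
python3 -m creep '[{"offset":[0,0,0],"dr":[0,0,0.18],"gripper":0.05},{"offset":[0,0,0],"dr":[0,0,0.188],"gripper":0.05},{"offset":[0,0,0],"dr":[0,0,0.188],"gripper":0.05}]'
python3 - <<'E'
from h import *
T3=np.load('pics/w3.npy',allow_pickle=True).item()['T']
print('plate',onplane('wrist',[[426,228],[523,210],[440,275]],.005,T3)[:,:2])
see('w4',['plug_gauge'],z=.007)
d=np.load('pics/w4.npy',allow_pickle=True).item();q,mk=d['o']['plug_gauge'][0];ys,xs=np.nonzero(mk);P=onplane('wrist',np.c_[xs,ys],.007,d['T'])[:,:2]
print(cv2.minAreaRect((P*1000).astype(np.float32)))
v=np.linalg.svd(P-P.mean(0),full_matrices=False)[2][0];print(np.degrees(np.arctan2(v[1],v[0])))
d1=np.load('pics/w1.npy',allow_pickle=True).item()
rr=[]
for dd in(d,d1):
    o,r=rays('wrist',[dd['o']['plug_gauge'][0][0]],dd['T']);rr.append((o,r[0]))
print(tri(rr)); plan([.5645,.183,.10],7)
E
```

```text
time: 5.3
eef_pos: [0.5659, 0.1851, 0.231]
eef_rot: [0.001, 0.591, 0.807, 0.001]
wrist_force: [0.6, 0.4, 0.8]
finger_gap: 0.0497
grip_force: 0.0
time: 5.68
eef_pos: [0.565, 0.1822, 0.2319]
eef_rot: [0.0, 0.661, 0.75, 0.0]
wrist_force: [0.3, 0.5, -0.1]
finger_gap: 0.0498
grip_force: 0.0
plate [[0.6602 0.1155]
 [0.6879 0.285 ]
 [0.7641 0.1171]]
plug_gauge 0.63 [318. 168.] [312. 134. 321. 205.] [0.5677 0.1831]
((567.3955688476562, 180.95956420898438), (13.194087028503418, 99.57566833496094), 7.5992350578308105)
-83.21797734283149
(array([0.5669, 0.1831, 0.0117]), np.float64(0.0011323425244516886))
at [0.5651 0.1819 0.2321] tool y deg 7.1 j6 0.17
offset [ 0.0012 -0.0006  0.1321]
dr [ 0.0014 -0.0002  0.0017]
```

```bash
python3 -m creep '[{"offset":[0,0.002,0.06],"dr":[0,0,0],"gripper":0.05},{"offset":[0,0.002,0.12],"dr":[0,0,0],"gripper":0.05},{"offset":[0,0.002,0.17],"dr":[0,0,0],"gripper":0.05},{"offset":[0,0.002,0.21],"dr":[0,0,0],"gripper":0.05},{"offset":[0,0.002,0.21],"dr":[0,0,0],"gripper":0.05}]'
python3 -m creep '[{"offset":[0,0,0.01],"dr":[0,0,0],"gripper":0.05},{"offset":[0,0,0.018],"dr":[0,0,0],"gripper":0.05},{"offset":[0,0,0.018],"dr":[0,0,0],"gripper":0}]'
python3 -m creep '[{"offset":[0,0,0],"dr":[0,0,0],"gripper":0},{"offset":[0,0,0],"dr":[0,0,0],"gripper":0},{"offset":[0,0,0],"dr":[0,0,0],"gripper":0}]'
python3 -m creep '[{"offset":[0,0,-0.02],"dr":[0,0,0],"gripper":0},{"offset":[0,0,-0.07],"dr":[0,0,0],"gripper":0},{"offset":[0,0,-0.13],"dr":[0,0,0],"gripper":0},{"offset":[0,0,-0.13],"dr":[0,0,0],"gripper":0}]'
python3 - <<'E'
from h import *
plan([.5597,-.1503,.08],10.4)
E
```

```text
time: 6.4
eef_pos: [0.5649, 0.1813, 0.0191]
eef_rot: [-0.001, 0.662, 0.749, -0.002]
wrist_force: [0.2, -0.4, 0.2]
finger_gap: 0.05
grip_force: 0.0
time: 6.78
eef_pos: [0.5671, 0.1823, 0.0039]
eef_rot: [0.0, 0.663, 0.749, 0.0]
wrist_force: [-0.0, 0.4, 0.4]
finger_gap: 0.0332
grip_force: 0.0
time: 7.15
eef_pos: [0.5674, 0.1824, 0.0042]
eef_rot: [0.0, 0.663, 0.749, 0.001]
wrist_force: [-0.5, -0.4, 6.6]
finger_gap: 0.0116
grip_force: 60.1
time: 7.65
eef_pos: [0.5703, 0.1833, 0.1395]
eef_rot: [0.003, 0.663, 0.749, 0.004]
wrist_force: [0.4, -0.3, -1.5]
finger_gap: 0.0118
grip_force: 59.4
at [0.5703 0.1833 0.1395] tool y deg 7.0 j6 0.17
offset [-0.3299 -0.0517  0.0584]
dr [ 0.0104 -0.0014 -0.0595]
```

```bash
python3 -m creep '[{"offset":[-0.055,-0.01,0],"dr":[0,0,-0.03],"gripper":0},{"offset":[-0.11,-0.02,0],"dr":[0,0,-0.06],"gripper":0},{"offset":[-0.165,-0.03,0],"dr":[0,0,-0.06],"gripper":0},{"offset":[-0.22,-0.04,0],"dr":[0,0,-0.06],"gripper":0},{"offset":[-0.275,-0.045,0],"dr":[0,0,-0.06],"gripper":0}]'
python3 -m creep '[{"offset":[-0.04,-0.005,0],"dr":[0,0,0],"gripper":0},{"offset":[-0.055,-0.005,0.03],"dr":[0,0,0],"gripper":0},{"offset":[-0.055,-0.005,0.05],"dr":[0,0,0],"gripper":0},{"offset":[-0.055,-0.005,0.06],"dr":[0,0,0],"gripper":0},{"offset":[-0.055,-0.005,0.06],"dr":[0,0,0],"gripper":0}]'
python3 - <<'E'
from h import *
plan([.5597,-.1503,.0132],10.4)
T=toolpose();a=manip.get_image('wrist');cv2.imwrite('pics/w5.png',a);np.save('pics/w5T.npy',T)
cv2.imwrite('pics/w5c.png',cv2.resize(a[0:300,100:540],None,fx=1.6,fy=1.6))
E
```

```text
time: 8.28
eef_pos: [0.5545, -0.0978, 0.1332]
eef_rot: [-0.0, 0.64, 0.768, -0.0]
wrist_force: [0.6, -0.1, -0.4]
finger_gap: 0.0117
grip_force: 59.4
time: 8.9
eef_pos: [0.56, -0.1508, 0.0727]
eef_rot: [-0.001, 0.64, 0.769, -0.0]
wrist_force: [0.4, -0.7, -0.7]
finger_gap: 0.0111
grip_force: 59.4
at [ 0.56   -0.1508  0.0727] tool y deg 10.4 j6 -0.47
offset [ 0.0005 -0.0001  0.0595]
dr [-0.0016 -0.0008  0.0008]
```

View pics/w5c.png

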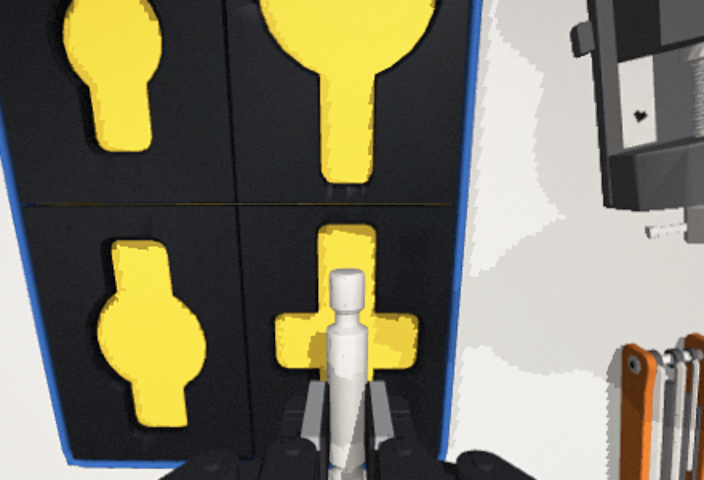

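The plug gauge hangs straight over its slot (346,340 in the crop) with the fingers lined up with the notches. Lowering it now.

```bash
python3 -m creep '[{"offset":[0,0,0.03],"dr":[0,0,0],"gripper":0},{"offset":[0,0,0.05],"dr":[0,0,0],"gripper":0},{"offset":[0,0,0.057],"dr":[0,0,0],"gripper":0},{"offset":[0,0,0.058],"dr":[0,0,0],"gripper":0},{"offset":[0,0,0.059],"dr":[0,0,0],"gripper":0}]'
```

```text
time: 9.57
eef_pos: [0.5612, -0.1513, 0.0149]
eef_rot: [0.001, 0.64, 0.768, 0.0]
wrist_force: [0.8, 0.2, 0.0]
finger_gap: 0.0119
grip_force: 59.4
```

```bash
python3 -m creep '[{"offset":[0,0,0.001],"dr":[0,0,0],"gripper":0},{"offset":[0,0,0.001],"dr":[0,0,0],"gripper":0},{"offset":[0,0,0.001],"dr":[0,0,0],"gripper":0.03},{"offset":[0,0,0.001],"dr":[0,0,0],"gripper":0.03},{"offset":[0,0,0.001],"dr":[0,0,0],"gripper":0.03}]'
python3 -m creep '[{"offset":[0,0,-0.02],"dr":[0,0,0],"gripper":0.03},{"offset":[0,0,-0.07],"dr":[0,0,0],"gripper":0.05},{"offset":[0,0,-0.13],"dr":[0,0,0],"gripper":0.07},{"offset":[0,0,-0.18],"dr":[0,0,0],"gripper":0.07},{"offset":[0,0,-0.18],"dr":[0,0,0],"gripper":0.07}]'
python3 - <<'E'
from h import *
see('w6',['plug_gauge']+NAMES[6:],z=.012)
d=np.load('pics/w6.npy',allow_pickle=True).item();T=d['T']
if 'plug_gauge' in d['o']:
    q,mk=d['o']['plug_gauge'][0];ys,xs=np.nonzero(mk);P=onplane('wrist',np.c_[xs,ys],.016,T)[:,:2];print(cv2.minAreaRect((P*1000).astype(np.float32)))
plan([.5866,.3018,.12],90)
E
```

```text
time: 10.2
eef_pos: [0.5607, -0.1512, 0.0134]
eef_rot: [0.0, 0.64, 0.768, 0.0]
wrist_force: [0.7, 0.1, -0.1]
finger_gap: 0.03
grip_force: 0.0
time: 10.82
eef_pos: [0.5635, -0.152, 0.1993]
eef_rot: [0.005, 0.64, 0.768, 0.002]
wrist_force: [0.0, -0.1, -0.7]
finger_gap: 0.0701
grip_force: 0.0
insert_dial 0.68 [312.  57.] [266.   2. 362. 118.] [ 0.5376 -0.0279]
insert_large_ring 0.84 [232. 169.] [184. 116. 278. 221.] [ 0.4668 -0.1623]
insert_large_ring 0.64 [312.  57.] [268.   0. 359. 117.] [ 0.5377 -0.0282]
insert_large_ring 0.64 [222.  56.] [174.   1. 272. 116.] [ 0.4454 -0.0445]
insert_small_ring 0.76 [222.  57.] [174.   2. 273. 116.] [ 0.4453 -0.0446]
at [ 0.5597 -0.1509  0.1919] tool y deg 10.4 j6 -0.47
offset [0.4403 0.1086 0.0722]
dr [-0.0012 -0.0028 -1.3888]
```

View pics/w6.png

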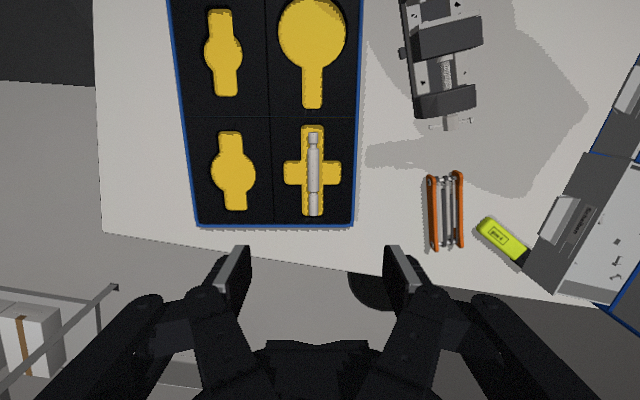

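Plug gauge seated in its slot at (313,175). Next is the black ring.

```bash
python3 -m creep '[{"offset":[0.05,0.01,0],"dr":[0,0,0.18],"gripper":0.065},{"offset":[0.11,0.025,0],"dr":[0,0,0.36],"gripper":0.065},{"offset":[0.17,0.04,0],"dr":[0,0,0.54],"gripper":0.065},{"offset":[0.23,0.055,0],"dr":[0,0,0.72],"gripper":0.065},{"offset":[0.29,0.07,0],"dr":[0,0,0.9],"gripper":0.065}]'
python3 - <<'E'
from h import *
plan([.5866,.3018,.19],-79.6)
E
```

```text
time: 11.75
eef_pos: [0.5757, 0.1346, 0.192]
eef_rot: [-0.0, 0.907, 0.422, -0.001]
wrist_force: [0.6, -0.6, -0.3]
finger_gap: 0.065
grip_force: 0.0
at [0.5757 0.1346 0.192 ] tool y deg -40.1 j6 0.91
offset [ 0.1349 -0.0993  0.0019]
dr [-0.0007  0.0022  0.6898]
```

```bash
python3 -m creep '[{"offset":[0.045,-0.033,0],"dr":[0,0,0.18],"gripper":0.065},{"offset":[0.09,-0.066,0],"dr":[0,0,0.36],"gripper":0.065},{"offset":[0.135,-0.099,0],"dr":[0,0,0.54],"gripper":0.065},{"offset":[0.135,-0.099,0],"dr":[0,0,0.69],"gripper":0.065},{"offset":[0.135,-0.099,0],"dr":[0,0,0.69],"gripper":0.065}]'
python3 - <<'E'
from h import *
see('w7',['large_ring','dial_indicator'],z=.007)
plan([.5866,.3018,.001],-79.6)
E
```

```text
time: 12.38
eef_pos: [0.5857, 0.3003, 0.1916]
eef_rot: [0.001, 0.996, 0.095, -0.001]
wrist_force: [-0.9, -0.1, 0.5]
finger_gap: 0.065
grip_force: 0.0
large_ring 0.95 [316. 175.] [300. 155. 334. 197.] [0.5862 0.3017]
large_ring 0.85 [312. 236.] [292. 220. 329. 256.] [0.5075 0.2922]
large_ring 0.69 [454. 266.] [435. 247. 472. 283.] [0.5004 0.1022]
dial_indicator 0.57 [227. 170.] [202. 144. 254. 220.] [0.5726 0.4043]
at [0.5863 0.2992 0.1926] tool y deg -79.2 j6 1.84
offset [ 0.001  -0.0026  0.1916]
dr [0.0005 0.0014 0.0075]
```

```bash
python3 -m creep '[{"offset":[0,-0.002,0.06],"dr":[0,0,0],"gripper":0.065},{"offset":[0,-0.002,0.12],"dr":[0,0,0],"gripper":0.065},{"offset":[0,-0.002,0.165],"dr":[0,0,0],"gripper":0.065},{"offset":[0,-0.002,0.18],"dr":[0,0,0],"gripper":0.065},{"offset":[0,-0.002,0.189],"dr":[0,0,0],"gripper":0.065}]'
python3 -m creep '[{"offset":[0,0,0.001],"dr":[0,0,0],"gripper":0.065},{"offset":[0,0,0.001],"dr":[0,0,0],"gripper":0.0},{"offset":[0,0,0.001],"dr":[0,0,0],"gripper":0},{"offset":[0,0,0.001],"dr":[0,0,0],"gripper":0},{"offset":[0,0,0.001],"dr":[0,0,0],"gripper":0}]'
python3 -m creep '[{"offset":[0,0,-0.02],"dr":[0,0,0],"gripper":0},{"offset":[0,0,-0.07],"dr":[0,0,0],"gripper":0},{"offset":[0,0,-0.13],"dr":[0,0,0],"gripper":0},{"offset":[0,0,-0.13],"dr":[0,0,0],"gripper":0}]'
python3 - <<'E'
from h import *
plan([.4683,-.1668,.08],-79.6)
E
```

```text
time: 13.15
eef_pos: [0.5868, 0.3017, 0.0044]
eef_rot: [-0.0, 0.996, 0.093, 0.0]
wrist_force: [0.5, 0.5, -0.1]
finger_gap: 0.0651
grip_force: 0.0
time: 13.78
eef_pos: [0.5873, 0.3025, 0.0055]
eef_rot: [-0.0, 0.996, 0.094, 0.001]
wrist_force: [-2.0, -0.2, 6.7]
finger_gap: 0.0381
grip_force: 59.3
time: 14.28
eef_pos: [0.5898, 0.3038, 0.1408]
eef_rot: [-0.002, 0.996, 0.094, 0.006]
wrist_force: [-0.2, 0.7, 0.1]
finger_gap: 0.0384
grip_force: 60.5
at [0.5898 0.3038 0.1408] tool y deg -79.3 j6 1.84
offset [-0.2077  0.4399  0.057 ]
dr [-0.0032 -0.0115  0.0058]
```

```bash
python3 -m creep '[{"offset":[-0.026,0.054,0],"dr":[0,0,0],"gripper":0},{"offset":[-0.052,0.108,0],"dr":[0,0,0],"gripper":0},{"offset":[-0.078,0.162,0],"dr":[0,0,0],"gripper":0},{"offset":[-0.104,0.216,0],"dr":[0,0,0],"gripper":0},{"offset":[-0.13,0.27,0],"dr":[0,0,0],"gripper":0}]'
python3 -m creep '[{"offset":[-0.026,0.054,0],"dr":[0,0,0],"gripper":0},{"offset":[-0.052,0.108,0],"dr":[0,0,0],"gripper":0},{"offset":[-0.074,0.158,0],"dr":[0,0,0],"gripper":0},{"offset":[-0.076,0.168,0.02],"dr":[0,0,0],"gripper":0},{"offset":[-0.076,0.168,0.03],"dr":[0,0,0],"gripper":0}]'
python3 -m creep '[{"offset":[0,0,0],"dr":[0,0,0],"gripper":0},{"offset":[0,0,0],"dr":[0,0,0],"gripper":0}]'
python3 - <<'E'
from h import *
plan([.4683,-.1668,.08],-79.6)
T=toolpose();a=manip.get_image('wrist');cv2.imwrite('pics/w8.png',a[:,80:560])
E
```

```text
time: 14.9
eef_pos: [0.5078, 0.0109, 0.1336]
eef_rot: [0.0, 0.996, 0.094, 0.0]
wrist_force: [0.3, -0.7, -0.2]
finger_gap: 0.0382
grip_force: 60.6
time: 15.52
eef_pos: [0.4645, -0.1674, 0.1028]
eef_rot: [-0.0, 0.996, 0.092, -0.0]
wrist_force: [-0.5, -0.0, -1.5]
finger_gap: 0.0384
grip_force: 60.6
time: 15.78
eef_pos: [0.4656, -0.1659, 0.1036]
eef_rot: [0.0, 0.996, 0.094, 0.0]
wrist_force: [0.5, -0.5, -0.2]
finger_gap: 0.0383
grip_force: 60.6
at [ 0.4656 -0.1659  0.1036] tool y deg -79.2 j6 1.02
offset [0.0024 0.0014 0.0236]
dr [ 0.0001 -0.0002  0.0072]
```

View pics/w8.png

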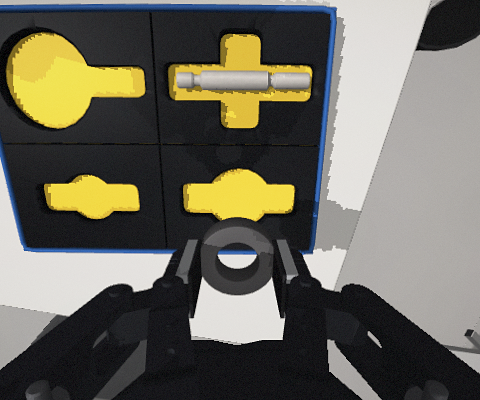

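Ring is held level, in line with the larger round cut-out (238,195). Lowering.

```bash
python3 -m creep '[{"offset":[0.002,0.001,0.04],"dr":[0,0,0],"gripper":0},{"offset":[0.002,0.001,0.07],"dr":[0,0,0],"gripper":0},{"offset":[0.002,0.001,0.083],"dr":[0,0,0],"gripper":0},{"offset":[0.002,0.001,0.086],"dr":[0,0,0],"gripper":0},{"offset":[0.002,0.001,0.087],"dr":[0,0,0],"gripper":0}]'
python3 -m creep '[{"offset":[0,0,0.001],"dr":[0,0,0],"gripper":0},{"offset":[0,0,0.001],"dr":[0,0,0],"gripper":0}]'
```

```text
time: 16.45
eef_pos: [0.4681, -0.1674, 0.017]
eef_rot: [0.0, 0.996, 0.094, 0.001]
wrist_force: [0.4, -1.3, -0.2]
finger_gap: 0.0382
grip_force: 60.6
time: 16.7
eef_pos: [0.4678, -0.1675, 0.0159]
eef_rot: [0.0, 0.996, 0.093, 0.0]
wrist_force: [-0.4, -0.2, -1.4]
finger_gap: 0.0384
grip_force: 60.6
```

```bash
python3 -m creep '[{"offset":[0,0,0.001],"dr":[0,0,0],"gripper":0},{"offset":[0,0,0.002],"dr":[0,0,0],"gripper":0},{"offset":[0,0,0.002],"dr":[0,0,0],"gripper":0}]'
```

```text
time: 17.08
eef_pos: [0.4677, -0.1675, 0.0144]
eef_rot: [0.0, 0.996, 0.093, 0.0]
wrist_force: [-2.0, 1.0, 13.9]
finger_gap: 0.0375
grip_force: 62.3
```

```bash
python3 -m creep '[{"offset":[0,0,0],"dr":[0,0,0],"gripper":0.055},{"offset":[0,0,0],"dr":[0,0,0],"gripper":0.055},{"offset":[0,0,-0.02],"dr":[0,0,0],"gripper":0.055},{"offset":[0,0,-0.08],"dr":[0,0,0],"gripper":0.055},{"offset":[0,0,-0.14],"dr":[0,0,0],"gripper":0.055}]'
python3 -m creep '[{"offset":[0,0,-0.01],"dr":[0,0,0],"gripper":0.055},{"offset":[0.005,-0.055,-0.03],"dr":[0,0,0],"gripper":0.055},{"offset":[0.01,-0.11,-0.03],"dr":[0,0,0],"gripper":0.055},{"offset":[0.016,-0.165,-0.03],"dr":[0,0,0],"gripper":0.055},{"offset":[0.021,-0.22,-0.03],"dr":[0,0,0],"gripper":0.055}]'
python3 -m creep '[{"offset":[0.005,-0.05,0],"dr":[0,0,0],"gripper":0.055},{"offset":[0.011,-0.1,0],"dr":[0,0,0],"gripper":0.055},{"offset":[0.011,-0.112,0],"dr":[0,0,0],"gripper":0.055},{"offset":[0.011,-0.112,0],"dr":[0,0,0],"gripper":0.055},{"offset":[0.011,-0.112,0],"dr":[0,0,0],"gripper":0.055}]'
python3 - <<'E'
from h import *
see('w9',['small_ring','brass_bush','large_ring'],z=.006)
plan([.4373,.165,.003],-79.6)
E
```

```text
time: 17.7
eef_pos: [0.4669, -0.1671, 0.1542]
eef_rot: [-0.0, 0.996, 0.093, -0.001]
wrist_force: [1.4, -0.5, -0.1]
finger_gap: 0.0551
grip_force: 0.0
time: 18.32
eef_pos: [0.4463, 0.0542, 0.1825]
eef_rot: [-0.0, 0.996, 0.093, -0.001]
wrist_force: [2.0, -0.2, -1.2]
finger_gap: 0.0548
grip_force: 0.0
time: 18.95
eef_pos: [0.4368, 0.1637, 0.1828]
eef_rot: [0.0, 0.996, 0.093, -0.001]
wrist_force: [-0.1, -0.1, 0.4]
finger_gap: 0.0543
grip_force: 0.0
small_ring 0.93 [316. 178.] [302. 164. 329. 192.] [0.4363 0.1643]
brass_bush 0.62 [226. 181.] [216. 173. 237. 192.] [0.4128 0.2657]
large_ring 0.89 [383. 131.] [362. 113. 404. 149.] [0.5012 0.1024]
large_ring 0.7 [601. 206.] [580. 185. 622. 230.] [ 0.466  -0.1794]
large_ring 0.58 [209.  90.] [187.  71. 232. 112.] [0.5086 0.2923]
at [0.4373 0.1639 0.1833] tool y deg -79.4 j6 1.72
offset [ 0.0003 -0.0011  0.1803]
dr [0.0001 0.0001 0.0041]
```

View pics/w9.png

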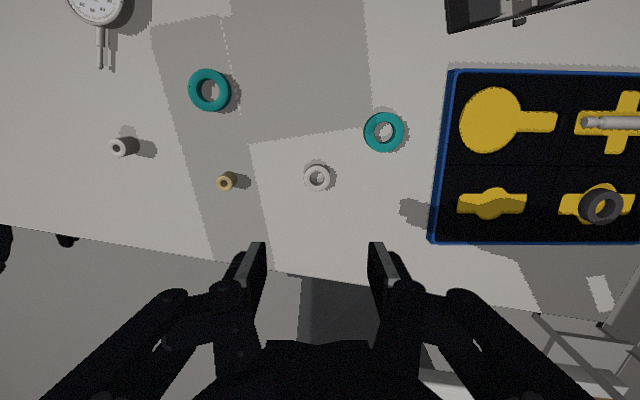

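Small ring lies at (316,178) under the gripper, with the brass bush clear of it at (226,181). The large ring shows in its cut-out at (601,206), seen obliquely. Descending.

```bash
python3 -m creep '[{"offset":[0,-0.001,0.06],"dr":[0,0,0],"gripper":0.055},{"offset":[0,-0.001,0.12],"dr":[0,0,0],"gripper":0.055},{"offset":[0,-0.001,0.16],"dr":[0,0,0],"gripper":0.055},{"offset":[0,-0.001,0.175],"dr":[0,0,0],"gripper":0.055},{"offset":[0,-0.001,0.181],"dr":[0,0,0],"gripper":0.055}]'
python3 -m creep '[{"offset":[0,0,0],"dr":[0,0,0],"gripper":0.055},{"offset":[0,0,0],"dr":[0,0,0],"gripper":0.0},{"offset":[0,0,0],"dr":[0,0,0],"gripper":0},{"offset":[0,0,0],"dr":[0,0,0],"gripper":0},{"offset":[0,0,0],"dr":[0,0,0],"gripper":0}]'
python3 -m creep '[{"offset":[0,0,-0.02],"dr":[0,0,0],"gripper":0},{"offset":[0,0,-0.06],"dr":[0,0,0],"gripper":0},{"offset":[0,0,-0.11],"dr":[0,0,0],"gripper":0},{"offset":[0,0,-0.11],"dr":[0,0,0],"gripper":0},{"offset":[0,0,-0.11],"dr":[0,0,0],"gripper":0}]'
python3 - <<'E'
from h import *
plan([.4453,-.0414,.08],-79.6)
E
```

```text
time: 19.77
eef_pos: [0.4372, 0.1656, 0.0022]
eef_rot: [0.0, 0.996, 0.093, -0.0]
wrist_force: [-0.2, 1.3, -0.6]
finger_gap: 0.0549
grip_force: 0.0
time: 20.4
eef_pos: [0.4378, 0.1662, 0.0038]
eef_rot: [-0.0, 0.996, 0.093, 0.001]
wrist_force: [-1.6, -1.0, 10.4]
finger_gap: 0.0264
grip_force: 58.4
time: 21.02
eef_pos: [0.4368, 0.1658, 0.1125]
eef_rot: [-0.0, 0.996, 0.094, 0.0]
wrist_force: [-0.3, -0.1, -1.3]
finger_gap: 0.0266
grip_force: 59.5
at [0.4368 0.1658 0.1125] tool y deg -79.3 j6 1.72
offset [-0.0302  0.2052  0.0325]
dr [-0.0001 -0.0008  0.0058]
```

```bash
python3 -m creep '[{"offset":[-0.008,0.055,0],"dr":[0,0,0],"gripper":0},{"offset":[-0.016,0.11,0],"dr":[0,0,0],"gripper":0},{"offset":[-0.024,0.165,0],"dr":[0,0,0],"gripper":0},{"offset":[-0.03,0.205,0],"dr":[0,0,0],"gripper":0},{"offset":[-0.03,0.205,0],"dr":[0,0,0],"gripper":0}]'
python3 -m creep '[{"offset":[0,0,0.02],"dr":[0,0,0],"gripper":0},{"offset":[0,0,0.03],"dr":[0,0,0],"gripper":0},{"offset":[0,0,0.03],"dr":[0,0,0],"gripper":0}]'
python3 - <<'E'
from h import *
plan([.4453,-.0414,.0145],-79.6)
cv2.imwrite('pics/w10.png',manip.get_image('wrist')[:,80:560])
E
```

```text
time: 21.65
eef_pos: [0.4446, -0.0433, 0.111]
eef_rot: [-0.0, 0.996, 0.091, -0.001]
wrist_force: [0.5, -0.2, -0.5]
finger_gap: 0.0264
grip_force: 59.6
time: 22.02
eef_pos: [0.4445, -0.0404, 0.0812]
eef_rot: [-0.0, 0.996, 0.094, -0.001]
wrist_force: [-0.1, -0.1, -1.0]
finger_gap: 0.0263
grip_force: 59.6
at [ 0.4445 -0.0404  0.0812] tool y deg -79.2 j6 1.27
offset [0.0008 0.0012 0.0667]
dr [-0.001   0.0029  0.0067]
```

View pics/w10.png

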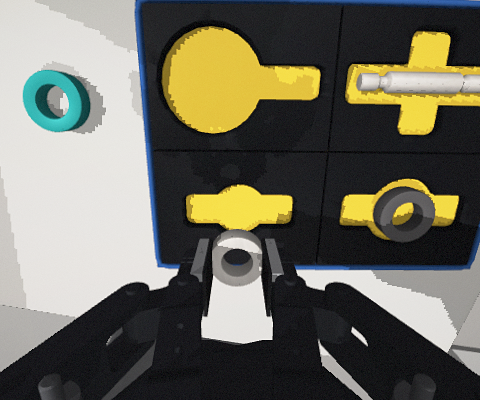

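Small ring is in line with its cut-out (240,208), and the large ring lies flat in its own (404,212). Lowering.

```bash
python3 -m creep '[{"offset":[0.001,0.001,0.03],"dr":[0,0,0],"gripper":0},{"offset":[0.001,0.001,0.055],"dr":[0,0,0],"gripper":0},{"offset":[0.001,0.001,0.063],"dr":[0,0,0],"gripper":0},{"offset":[0.001,0.001,0.065],"dr":[0,0,0],"gripper":0},{"offset":[0.001,0.001,0.066],"dr":[0,0,0],"gripper":0}]'
python3 -m creep '[{"offset":[0,0,0.001],"dr":[0,0,0],"gripper":0},{"offset":[0,0,0.002],"dr":[0,0,0],"gripper":0},{"offset":[0,0,0.002],"dr":[0,0,0],"gripper":0}]'
```

```text
time: 22.7
eef_pos: [0.4473, -0.042, 0.017]
eef_rot: [0.0, 0.996, 0.094, 0.001]
wrist_force: [-0.1, 0.8, -0.7]
finger_gap: 0.0263
grip_force: 59.6
time: 23.08
eef_pos: [0.4469, -0.042, 0.0145]
eef_rot: [0.0, 0.996, 0.093, 0.0]
wrist_force: [-0.4, -0.0, -0.8]
finger_gap: 0.0263
grip_force: 59.6
```

```bash
python3 -m creep '[{"offset":[-0.001,0,0.001],"dr":[0,0,0],"gripper":0},{"offset":[-0.001,0,0.002],"dr":[0,0,0],"gripper":0},{"offset":[-0.001,0,0.002],"dr":[0,0,0],"gripper":0}]'
```

```text
time: 23.45
eef_pos: [0.4456, -0.0422, 0.0128]
eef_rot: [0.0, 0.996, 0.093, -0.0]
wrist_force: [-3.0, 0.1, 11.9]
finger_gap: 0.0266
grip_force: 60.8
```

```bash
python3 -m creep '[{"offset":[0,0,0],"dr":[0,0,0],"gripper":0.045},{"offset":[0,0,0],"dr":[0,0,0],"gripper":0.045},{"offset":[0,0,-0.02],"dr":[0,0,0],"gripper":0.045},{"offset":[0,0,-0.08],"dr":[0,0,0],"gripper":0.045},{"offset":[0,0,-0.14],"dr":[0,0,0],"gripper":0.045}]'
python3 -m creep '[{"offset":[0,0,-0.03],"dr":[0,0,0],"gripper":0.08},{"offset":[0.025,-0.048,-0.06],"dr":[0,0,0],"gripper":0.08},{"offset":[0.05,-0.1,-0.06],"dr":[0,0,0],"gripper":0.08},{"offset":[0.075,-0.15,-0.06],"dr":[0,0,0],"gripper":0.08},{"offset":[0.1,-0.2,-0.06],"dr":[0,0,0],"gripper":0.08}]'
python3 -m creep '[{"offset":[0.027,-0.05,0],"dr":[0,0,0],"gripper":0.08},{"offset":[0.054,-0.1,0],"dr":[0,0,0],"gripper":0.08},{"offset":[0.08,-0.15,0],"dr":[0,0,0.1],"gripper":0.08},{"offset":[0.11,-0.2,0],"dr":[0,0,0.2],"gripper":0.08},{"offset":[0.11,-0.212,0],"dr":[0,0,0.21],"gripper":0.08}]'
python3 -m creep '[{"offset":[0,0,0],"dr":[0,0,0],"gripper":0.08}]'
python3 - <<'E'
from h import *
see('w11',['dial_indicator','steel_bush','large_ring'],z=.015)
plan([.5757,.4015,.006],-91.5)
E
```

```text
time: 24.08
eef_pos: [0.4451, -0.0421, 0.1533]
eef_rot: [-0.0, 0.996, 0.093, -0.001]
wrist_force: [1.8, -0.4, 0.8]
finger_gap: 0.0449
grip_force: 0.0
time: 24.7
eef_pos: [0.507, 0.1747, 0.2123]
eef_rot: [0.0, 0.996, 0.093, 0.0]
wrist_force: [0.7, -1.0, 0.8]
finger_gap: 0.08
grip_force: 0.0
time: 25.32
eef_pos: [0.5759, 0.4048, 0.2114]
eef_rot: [-0.0, 1.0, -0.011, 0.0]
wrist_force: [0.5, -0.8, -0.6]
finger_gap: 0.0801
grip_force: 0.0
time: 25.45
eef_pos: [0.5745, 0.4018, 0.2113]
eef_rot: [0.001, 1.0, -0.01, -0.001]
wrist_force: [0.7, -0.4, 0.2]
finger_gap: 0.0796
grip_force: 0.0
steel_bush 0.79 [337. 274.] [329. 260. 344. 287.] [0.434  0.3776]
large_ring 0.86 [403. 220.] [385. 204. 422. 241.] [0.5111 0.2935]
large_ring 0.66 [543. 222.] [525. 205. 566. 239.] [0.504  0.1099]
at [0.5753 0.4002 0.2124] tool y deg -91.4 j6 2.19
offset [ 0.0005 -0.0015  0.2064]
dr [0.0005 0.0004 0.0025]
```

View pics/w11.png

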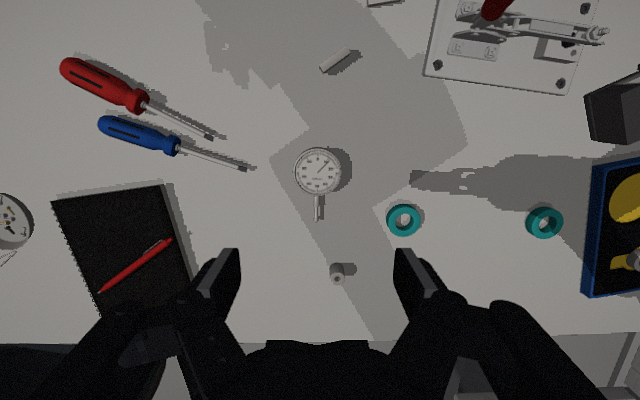

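The gauge dial is at (318,171) with its stem pointing to (320,220). The second dial-like thing at (5,222) is off to the side and isn't ours: every earlier fix put the gauge at (0.575, 0.40).

```bash
python3 - <<'E'
from h import *
T=np.load('pics/w11.npy',allow_pickle=True).item()['T']; im=cv2.imread('pics/w11.png')
g=cv2.medianBlur(cv2.cvtColor(im,cv2.COLOR_BGR2GRAY),3)
print(cv2.HoughCircles(g[130:215,270:370],cv2.HOUGH_GRADIENT,1,50,param1=120,param2=12,minRadius=18,maxRadius=30))
c=onplane('wrist',[318,171],.022,T)[0];t=onplane('wrist',[320,220],.009,T)[0];print(c,t,np.linalg.norm((c-t)[:2]),np.degrees(np.arctan2(*(c-t)[1::-1])))
E
python3 -m creep '[{"offset":[0,-0.001,0.06],"dr":[0,0,0],"gripper":0.08},{"offset":[0,-0.001,0.11],"dr":[0,0,0],"gripper":0.08},{"offset":[0,-0.001,0.14],"dr":[0,0,0],"gripper":0.08},{"offset":[0,-0.001,0.14],"dr":[0,0,0],"gripper":0.08}]'
python3 - <<'E'
from h import *
see('w12',['dial_indicator'],z=.015)
plan([.5757,.4015,.006],-91.5)
E
```

```text
[[[58.5 38.5 23.8]]]
[0.5788 0.4004 0.022 ] [0.5111 0.399  0.009 ] 0.06768749683915336 1.1720949068770712
time: 26.15
eef_pos: [0.574, 0.4005, 0.0699]
eef_rot: [0.002, 1.0, -0.012, -0.002]
wrist_force: [-0.3, 0.7, 0.9]
finger_gap: 0.0797
grip_force: 0.0
dial_indicator 0.83 [315. 215.] [276. 170. 355. 286.] [0.5753 0.4019]
at [0.5762 0.4024 0.0736] tool y deg -91.3 j6 2.19
offset [-0.0006  0.0009  0.0676]
dr [-0.0006 -0.0009  0.0026]
```

Run:
```python
from h import *
d=np.load('pics/w12.npy',allow_pickle=True).item();T=d['T'];m=d['o']['dial_indicator'][0][1].astype(np.uint8)
ys,xs=np.nonzero(m)
dt=cv2.distanceTransform(m,cv2.DIST_L2,5);print('inscribed',cv2.minMaxLoc(dt)[1],cv2.minMaxLoc(dt)[3])
c=np.array(cv2.minMaxLoc(dt)[3],float);tip=np.array([xs[ys>ys.max()-4].mean(),ys.max()])
C=onplane('wrist',c,.015,T)[0];P=onplane('wrist',tip,.009,T)[0];print(C,P,np.linalg.norm((C-P)[:2]),np.degrees(np.arctan2(*(C-P)[1::-1])))
plan([C[0],C[1],.006],-91.5)
```

```text
inscribed 38.55349349975586 (315, 212)
[0.5775 0.4019 0.015 ] [0.5087 0.4047 0.009 ] 0.06889484784585802 -2.2845913590379303
at [0.5762 0.4024 0.0736] tool y deg -91.3 j6 2.19
offset [0.0012 0.0005 0.0676]
dr [-0.0006 -0.0009  0.0026]
```

```bash
python3 -m creep '[{"offset":[0.001,0,0.03],"dr":[0,0,0],"gripper":0.08},{"offset":[0.001,0,0.055],"dr":[0,0,0],"gripper":0.08},{"offset":[0.001,0,0.065],"dr":[0,0,0],"gripper":0.08},{"offset":[0.001,0,0.067],"dr":[0,0,0],"gripper":0.08},{"offset":[0.001,0,0.067],"dr":[0,0,0],"gripper":0}]'
python3 -m creep '[{"offset":[0,0,0],"dr":[0,0,0],"gripper":0},{"offset":[0,0,0],"dr":[0,0,0],"gripper":0},{"offset":[0,0,0],"dr":[0,0,0],"gripper":0}]'
python3 -m creep '[{"offset":[0,0,-0.02],"dr":[0,0,0],"gripper":0},{"offset":[0,0,-0.06],"dr":[0,0,0],"gripper":0},{"offset":[0,0,-0.11],"dr":[0,0,0],"gripper":0},{"offset":[0,0,-0.14],"dr":[0,0,0],"gripper":0},{"offset":[0,0,-0.14],"dr":[0,0,0],"gripper":0}]'
```

```text
time: 26.88
eef_pos: [0.5769, 0.403, 0.006]
eef_rot: [-0.0, 1.0, -0.011, 0.0]
wrist_force: [-0.3, 1.0, 0.3]
finger_gap: 0.0636
grip_force: 0.0
time: 27.25
eef_pos: [0.5774, 0.4033, 0.0068]
eef_rot: [-0.001, 1.0, -0.011, 0.001]
wrist_force: [0.8, 0.6, 5.8]
finger_gap: 0.0553
grip_force: 64.1
time: 27.88
eef_pos: [0.578, 0.4038, 0.1495]
eef_rot: [-0.002, 1.0, -0.011, 0.003]
wrist_force: [-0.6, 0.1, -1.6]
finger_gap: 0.0555
grip_force: 64.0
```

```bash
python3 -m creep '[{"offset":[-0.008,0.04,0],"dr":[0,0,-0.18],"gripper":0},{"offset":[-0.016,0.09,0],"dr":[0,0,-0.36],"gripper":0},{"offset":[-0.024,0.14,0],"dr":[0,0,-0.54],"gripper":0},{"offset":[-0.032,0.19,0],"dr":[0,0,-0.72],"gripper":0},{"offset":[-0.036,0.24,0],"dr":[0,0,-0.9],"gripper":0}]'
python3 - <<'E'
from h import *
plan([.533,-.0042,.09],10.4)
E
```

```text
time: 28.5
eef_pos: [0.5333, 0.1618, 0.1442]
eef_rot: [-0.0, 0.904, 0.428, -0.001]
wrist_force: [1.4, -0.2, -0.8]
finger_gap: 0.0555
grip_force: 64.0
at [0.5333 0.1618 0.1442] tool y deg -39.4 j6 0.96
offset [-0.1284  0.1052  0.0543]
dr [-0.0022  0.0013 -0.8688]
```

```bash
python3 -m creep '[{"offset":[-0.032,0.026,0],"dr":[0,0,-0.18],"gripper":0},{"offset":[-0.064,0.052,0],"dr":[0,0,-0.36],"gripper":0},{"offset":[-0.096,0.078,0],"dr":[0,0,-0.54],"gripper":0},{"offset":[-0.128,0.105,0],"dr":[0,0,-0.72],"gripper":0},{"offset":[-0.128,0.105,0.03],"dr":[0,0,-0.87],"gripper":0}]'
python3 -m creep '[{"offset":[0,0,0.015],"dr":[0,0,0],"gripper":0},{"offset":[0,0,0.02],"dr":[0,0,0],"gripper":0},{"offset":[0,0,0.02],"dr":[0,0,0],"gripper":0}]'
python3 - <<'E'
from h import *
plan([.533,-.0042,.0185],10.4)
cv2.imwrite('pics/w13.png',manip.get_image('wrist'))
E
```

```text
time: 29.12
eef_pos: [0.5348, -0.0045, 0.1159]
eef_rot: [0.001, 0.641, 0.767, 0.001]
wrist_force: [-0.0, 0.4, -2.1]
finger_gap: 0.0557
grip_force: 64.0
time: 29.5
eef_pos: [0.5337, -0.0015, 0.0951]
eef_rot: [-0.0, 0.642, 0.766, -0.0]
wrist_force: [-0.1, -0.3, -1.0]
finger_gap: 0.0552
grip_force: 64.0
at [ 0.5337 -0.0015  0.0951] tool y deg 10.1 j6 -0.2
offset [-0.0026 -0.0011  0.0766]
dr [-0.0008 -0.0002 -0.0058]
```

View pics/w13.png

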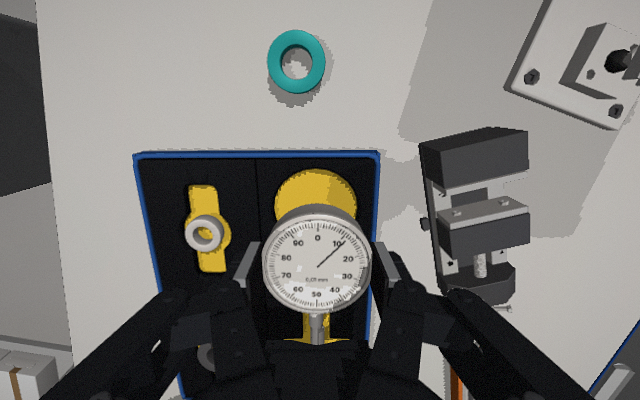

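Dial held square with its stem over the channel (320,325), and the small ring sits in its cut-out (206,233). The vise is clear of the fingers. Lowering.

```bash
python3 -m creep '[{"offset":[-0.002,-0.001,0.03],"dr":[0,0,-0.005],"gripper":0},{"offset":[-0.002,-0.001,0.055],"dr":[0,0,-0.005],"gripper":0},{"offset":[-0.002,-0.001,0.07],"dr":[0,0,-0.005],"gripper":0},{"offset":[-0.002,-0.001,0.075],"dr":[0,0,-0.005],"gripper":0},{"offset":[-0.002,-0.001,0.076],"dr":[0,0,-0.005],"gripper":0}]'
python3 -m creep '[{"offset":[0,0,0.001],"dr":[0,0,0],"gripper":0},{"offset":[0,0,0.001],"dr":[0,0,0],"gripper":0}]'
```

```text
time: 30.18
eef_pos: [0.5337, -0.0041, 0.0197]
eef_rot: [0.0, 0.64, 0.768, 0.0]
wrist_force: [-0.7, 0.3, -1.3]
finger_gap: 0.0556
grip_force: 64.0
time: 30.42
eef_pos: [0.5337, -0.0041, 0.0189]
eef_rot: [0.0, 0.64, 0.768, 0.0]
wrist_force: [-0.8, 0.0, -1.7]
finger_gap: 0.0553
grip_force: 64.0
```

```bash
python3 -m creep '[{"offset":[0,0,0.001],"dr":[0,0,0],"gripper":0},{"offset":[0,0,0.002],"dr":[0,0,0],"gripper":0},{"offset":[0,0,0.002],"dr":[0,0,0],"gripper":0}]'
python3 -m creep '[{"offset":[0,0,0.001],"dr":[0,0,0],"gripper":0},{"offset":[0,0,0.001],"dr":[0,0,0],"gripper":0}]'
```

```text
time: 30.8
eef_pos: [0.5332, -0.0042, 0.0163]
eef_rot: [-0.0, 0.64, 0.768, -0.0]
wrist_force: [-0.5, 0.5, -1.3]
finger_gap: 0.0555
grip_force: 64.0
time: 31.05
eef_pos: [0.5333, -0.0042, 0.0157]
eef_rot: [0.0, 0.64, 0.768, 0.0]
wrist_force: [-1.5, 0.2, 4.3]
finger_gap: 0.0556
grip_force: 64.8
```

Contact at the expected height. Releasing and checking the whole tray.

```bash
python3 -m creep '[{"offset":[0,0,0],"dr":[0,0,0],"gripper":0.068},{"offset":[0,0,0],"dr":[0,0,0],"gripper":0.068},{"offset":[0,0,0],"dr":[0,0,0],"gripper":0.068},{"offset":[0,0,-0.02],"dr":[0,0,0],"gripper":0.068},{"offset":[0,0,-0.07],"dr":[0,0,0],"gripper":0.068}]'
python3 -m creep '[{"offset":[-0.04,0,-0.05],"dr":[0,0,0],"gripper":0.068},{"offset":[-0.08,-0.02,-0.1],"dr":[0,0,0],"gripper":0.068},{"offset":[-0.1,-0.05,-0.15],"dr":[0,0,0],"gripper":0.068},{"offset":[-0.1,-0.05,-0.18],"dr":[0,0,0],"gripper":0.068},{"offset":[-0.1,-0.05,-0.18],"dr":[0,0,0],"gripper":0.068}]'
python3 - <<'E'
from h import *
see('w14',NAMES[:4],z=.016)
a=manip.get_image('wrist')
T=toolpose()
def mark(x,y,z): 
    p=proj('wrist',[[x,y,z]],T)[0]; cv2.circle(a,tuple(int(v) for v in p.round()),2,(0,0,255),-1)
mark(.4454,-.0415,.021);mark(.4683,-.167,.023);mark(.5598,-.1505,.023);mark(.5331,-.0043,.031)
cv2.imwrite('pics/w14c.png',cv2.resize(a[0:300,140:520],None,fx=2,fy=2))
s=manip.get_image('side');see('s1',['brass_bush','steel_bush'],c='side',z=.015)
E
```

```text
time: 31.68
eef_pos: [0.5315, -0.0041, 0.0842]
eef_rot: [-0.002, 0.64, 0.768, -0.002]
wrist_force: [0.5, -0.1, -0.1]
finger_gap: 0.0679
grip_force: 0.0
time: 32.3
eef_pos: [0.5034, -0.1124, 0.2683]
eef_rot: [0.003, 0.641, 0.768, 0.001]
wrist_force: [0.4, 0.1, -0.1]
finger_gap: 0.0679
grip_force: 0.0
dial_indicator 0.64 [350. 196.] [342. 167. 354. 228.] [ 0.5603 -0.1489]
dial_indicator 0.57 [355.  88.] [334.  59. 380. 141.] [ 0.5353 -0.0052]
plug_gauge 0.72 [350. 196.] [344. 166. 354. 230.] [ 0.5607 -0.1492]
large_ring 0.8 [284. 197.] [272. 181. 297. 212.] [ 0.4668 -0.1681]
large_ring 0.78 [344.   4.] [330.   0. 362.  10.] [0.5025 0.0852]
small_ring 0.9 [280. 103.] [268.  92. 292. 114.] [ 0.4428 -0.0412]
small_ring 0.62 [284. 193.] [249. 150. 319. 235.] [ 0.4671 -0.1623]
brass_bush 0.6 [380. 253.] [374. 247. 387. 261.] [0.4154 0.2678]
steel_bush 0.46 [376. 295.] [372. 289. 379. 304.] [0.4337 0.3785]
```

View pics/w14c.png

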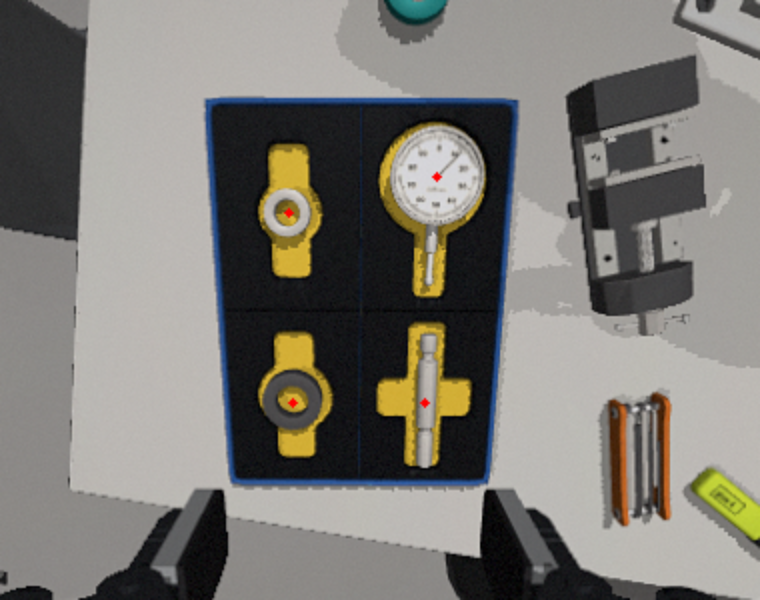

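All four gauges lie in their cut-outs: small ring (289,213), dial (437,176), large ring (292,401) and plug (426,402). Each is on its expected centre. The bushes haven't moved and the robot is clear.

```bash
python3 -c "
from bench import manip
print(manip.close_job())"
```

```text
the job is handed in; nothing more can be done
None
```

I put all four gauges flat in their own cut-outs, left both bushes where they stood, and handed the job in at about 33 s; no verdict came back.

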